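# Fit the bronze sleeve on the coupling and stake it with the pedal

## Robot

A 6-joint arm with a two-finger parallel gripper is mounted at the origin on a cart in front of the work surface, level with it; the furniture and walls round the work are solid. World frame = base frame: x ahead of the robot, y to its left, z up, the work surface at z = 0. Lengths are in m, angles in degrees, forces in N, time in s.
With the tool pointing down it reaches from about 0.35 to 0.925 m from the base axis. Payload 6.4 kg.
Tool frame: the origin (TCP) lies on the front face of the gripper's body, between the roots of the fingers; the fingertips stand 73 mm ahead of it and the grasp point (between the pads) lies 54 mm ahead of it (r.grip_point_offset is the distance from the TCP to the grasp point, in m); z points along the fingers, y is the line along which they close (so a half turn about z gives the same grasp; the last joint's range is limited). The gripper opens to 85 mm and grips with 20 to 120 N. Pads are 22 mm wide; open, the fingers measure 114 mm over their backs; the gripper's body (76 mm by 85 mm) begins 54 mm behind the grasp point. The pads swing forward as they close: fully open they stand 13 mm farther back than shut.
Start: joints at [60.556, 14.043, 89.255, -0, 76.702, -9.975], TCP at [0.217, 0.613, 0.304] pointing down, gripper open.
Joint ranges: [-179.41, 179.41], [-58.25, 129.5], [7.25, 145.43], [-54.29, 234.29], [11.92, 165.04], [-157.13, 157.13]. Speed limits (degrees/s): [147.25, 147.25, 180, 180, 180, 180].

## Interface

Orientations are given as a 3x3 rotation matrix whose columns are the frame's x, y, z axes.
In Python, from station import r gives the robot as it stands.
- The arm moves only by the tool arm_command, never from a script. Its argument "rows" is one flat list of numbers, 7 for each row, row after row: the opening, from -1 (shut) to 1 (fully open), then the shift along the world's x, y, z each as a share of 0.25 m, from -1 to 1, then the turn, a rotation vector about the world's x, y, z each as a share of pi/2 rad, from -1 to 1. A call has 1 to 12 rows; each row shifts and turns the commanded pose from where the row before left it; what a row does not reach is not made up. A row lasts 1/10 s, in which the tool goes at most 50 mm and 8.59 degrees, less where a joint would pass 70% of its speed; a pose out of reach is approached as far as the arm can. A call with a number of a shift or a turn outside -1 to 1 is refused whole. A call with a gripper value outside its range is refused whole. The fingers move at their own pace and stop on an object; "squeeze" is the grip in N (left out, the last holds). Time passes only in rows, so rows that do not move let the fingers close. It gives the time, the measured TCP pose, the force, the opening and the grip force at its end, in the units of the state.
- r.sense(): the state, without advancing time (a new reading comes with each control period).
- r.read_camera(name): name is "side" or "top" or "wrist"; returns a dict with "pixels" (384x512x3 uint8, red, green, blue), "mtx" (3x3 intrinsics, pixels), "distortion" ([k1, k2, p1, p2, k3] as OpenCV has them; the pictures are not rectified), "extrinsics" (4x4, takes a point from camera to world coordinates). Camera axes: x right, y up, looking along -z (the intrinsics and any distortion apply to the point x, -y, -z); pixel columns grow to the right and rows downward; lengths in m; the calibration is good to about 2 mm. A picture is of the moment at which its call begins. There is no depth.
- r.close_job(): hands the job in; it is judged then, once.
The state is a dict: "time_s": time; "joint_pos": joint angles; "qd": joint speeds; "effort": joint torques, N m; "eef_pos": TCP position; "orientation": TCP orientation; "wrist_force": force on the tool from outside, world axes, zero at the start; "torque": the same for the moment, N m; "opening": opening from 0.0 (shut) to 1.0 (fully open); "grip_force": force on a finger pad.
Only numpy, scipy, OpenCV 4.12 (cv2) and the standard library are available. Lean on these libraries where they do the work, as an engineer would, in place of code of your own. Each camera call takes 0.05 s, during which the arm holds its last target. There are 200 camera calls.

## Task

Slide the bronze sleeve over the top of the coupling that stands in the green staking fixture and lower it gently, without dropping it, until it sits flat on the rim of the steel nest, and let it go. Only then press the red pedal down to its stop, so that the pin drives against the sleeve, and let the pedal come back up. Leave the two grey sleeves alone.

Things in the scene. Friction and masses are not known exactly. Their poses are not given: they have to be found in the camera images.
- bronze_sleeve: the bronze-coloured locking sleeve: an upright open tube, 46 mm outside, 37 mm bore, 48 mm high, 140 g, with two fine dark lines near its top. Origin at the centre of its lower end, z up along its bore. Grasp it across the outside.
- grey_sleeve_a: a plain grey sleeve, 34 mm across, 41 mm high, standing on the bench; not to be moved. Origin at the centre of its underside
- grey_sleeve_b: another plain grey sleeve, same size; not to be moved. Origin at the centre of its underside
- fixture: the staking fixture, fixed to the bench: green base 245 x 84 x 10 mm. Origin on the bench under the pedal's pivot; x runs from the pedal (-x, nearer the robot) to the coupling (at +95 mm). At the origin a green bracket, 46 x 54 mm, 117 mm high; from it, 69 mm above the bench, an 8 mm pin points at the coupling, its tip 36 mm from the coupling's axis; the pedal drives it 13 mm forward
- nest_rim (a point): centre of the flat top of the round steel nest (54 mm across) that holds the coupling, 62 mm above the bench, on the coupling's axis: the sleeve's lower end must sit here
- coupling_top (a point): centre of the coupling's top end, 139 mm above the bench, on the upright axis. The coupling is fixed: 20 mm across at its top, widening to 30 mm at 107 mm height, with a collar 34 mm across from 81 mm down to 66 mm above the bench
- pedal_pad (a point): centre of the upper face of the red pedal pad (50 x 52 mm), about 83 mm above the bench at rest; it moves with the pedal
- pedal_pivot (a point): the pedal's hinge axis (along the fixture's y), 100 mm above the bench; the pad's centre is 90 mm from it towards -x of the fixture and 17 mm lower at rest
- pedal (a joint): pedal angle: 0 rad up (spring rest), 0.36 rad at its stop, where the pad's centre is about 31 mm lower and 12 mm nearer the bracket; about 3 N to start and 11 N at the stop

How it is judged (in metres and radians):
On the way, in this order (a step that is already met when the one before it is completed fails the run):
1. the bronze sleeve is over the coupling and sits on the nest's rim (z of bronze_sleeve in the frame of nest_rim between -0.003 and 0.003 m and horizontal distance between bronze_sleeve and nest_rim below 0.004 m and angle between bronze_sleeve's own z axis and vertical below 0.08 rad), for 0.2 s.
2. the pedal is down at its stop with the sleeve seated (value of joint pedal above 0.33 rad and z of bronze_sleeve in the frame of nest_rim below 0.004 m), for 0.1 s.
At the end, for the whole second after the job is handed in: The bronze sleeve stands round the coupling at rest, its lower end within 3 mm of the nest's rim in height, within 4 mm of the axis and under 0.08 rad of tilt; the pedal is back up (under 0.05 rad) after having been down past 0.33 rad (all of step 1 and linear speed of bronze_sleeve below 0.02 m/s and value of joint pedal below 0.05 rad); the robot touches nothing.
It fails at once if the sleeve is dropped over the coupling (faster than 0.5 m/s) (horizontal distance between bronze_sleeve and nest_rim below 0.01 m and z of bronze_sleeve in the frame of nest_rim below 0.077 m and linear speed of bronze_sleeve above 0.5 m/s).
It fails at once if the pedal is pressed (past 0.15 rad) before the sleeve is down on the nest (value of joint pedal above 0.15 rad and (z of bronze_sleeve in the frame of nest_rim above 0.006 m or horizontal distance between bronze_sleeve and nest_rim above 0.008 m)).
It fails at once if a grey sleeve is moved by more than 30 mm (distance of any of grey_sleeve_a, grey_sleeve_b from where it was at the start of the episode above 0.03 m).
It also fails if it takes over 54 s, if anything falls off the work surface, if the arm or the gripper's body presses on something with over 40 N, if the wrist force passes 120 N, or if a joint passes its speed limit or range.

## Working session

There is one attempt and no reset: what is moved stays moved. The work goes in short steps, Python scripts to look and compute and a tool call to move; the robot and the scene stay as the last step left them, time stands still between calls to the robot, and variables do not carry over. Pictures are saved under pics/ and viewed, at most 10 in all, crops included, and the job is handed in when it is done.

Besides the shell and the picture viewer there is one more tool, called after "Request:" by a JSON object that holds its "fn" and its "kwargs", one argument or row to a line. arm_command: Moves the arm, as the interface text tells. Shift numbers are shares of 0.25 m and turn numbers shares of pi/2 rad, none past 1 either way. Its arguments: {"type":"object","properties":{"rows":{"type":"array","items":{"type":"number","minimum":-1,"maximum":1}},"squeeze":{"type":"number"}},"required":["rows"]}

```bash
ls; mkdir -p pics; python3 - <<'E'
from station import r
import cv2,numpy as np,pickle
s=r.sense();print(s)
d={}
for n in("side","top","wrist"):
    c=r.read_camera(n);d[n]=c
    print(n,c["mtx"].tolist(),c["distortion"],np.round(c["extrinsics"],3).tolist())
pickle.dump(d,open("c0.pkl","wb"))
a=[cv2.resize(d[n]["pixels"],(400,300)) for n in d]
a.append(a[0]*0)
cv2.imwrite("pics/a.png",np.vstack([np.hstack(a[:2]),np.hstack(a[2:])])[:,:,::-1])
E
```

```text
pics
{'time_s': 0.0, 'joint_pos': array([ 6.05554410e+01,  1.40820345e+01,  8.93256297e+01,  2.20531564e-04,
        7.67014348e+01, -9.97457996e+00]), 'qd': array([-0.01420125,  0.00495758, -0.07197507,  0.05173916,  0.07632599,
       -0.05541758]), 'effort': array([ 2.08292651e-03, -4.29519117e+01, -3.26124930e+01, -3.35699860e-05,
        5.39343382e-03,  3.61258253e-05]), 'eef_pos': array([0.21642939, 0.61246097, 0.30279672]), 'orientation': array([[-9.42815812e-01,  3.33312860e-01, -9.39299444e-04],
       [ 3.33314017e-01,  9.42814416e-01, -1.65634099e-03],
       [ 3.33505303e-04, -1.87470615e-03, -9.99998187e-01]]), 'wrist_force': array([ 0.12017682, -0.11992107, -0.38766462]), 'torque': array([ 0.02098139, -0.00570852,  0.06404102]), 'grip_force': 0.0, 'opening': 1.0015620500867526}
side [[395.12995999438994, 0.0, 259.67046579678123], [0.0, 395.12995999438994, 188.04855904739517], [0.0, 0.0, 1.0]] [-0.09370567  0.          0.          0.          0.        ] [[0.981, 0.135, -0.138, 0.411], [-0.193, 0.703, -0.684, -0.695], [0.005, 0.698, 0.716, 0.712], [0.0, 0.0, 0.0, 1.0]]
top [[390.10986940866206, 0.0, 253.9591751269204], [0.0, 390.10986940866206, 194.39507739563635], [0.0, 0.0, 1.0]] [-0.04715466  0.          0.          0.          0.        ] [[0.003, 0.994, -0.112, 0.433], [-1.0, 0.003, -0.001, -0.102], [-0.001, 0.112, 0.994, 1.006], [0.0, 0.0, 0.0, 1.0]]
wrist [[342.3867405077254, 0.0, 255.132281754038], [0.0, 342.3867405077254, 188.00621688414208], [0.0, 0.0, 1.0]] [-0.05762788  0.          0.          0.          0.        ] [[0.333, -0.909, -0.252, 0.152], [0.943, 0.32, 0.092, 0.634], [-0.003, -0.268, 0.963, 0.372], [0.0, 0.0, 0.0, 1.0]]
```

View pics/a.png

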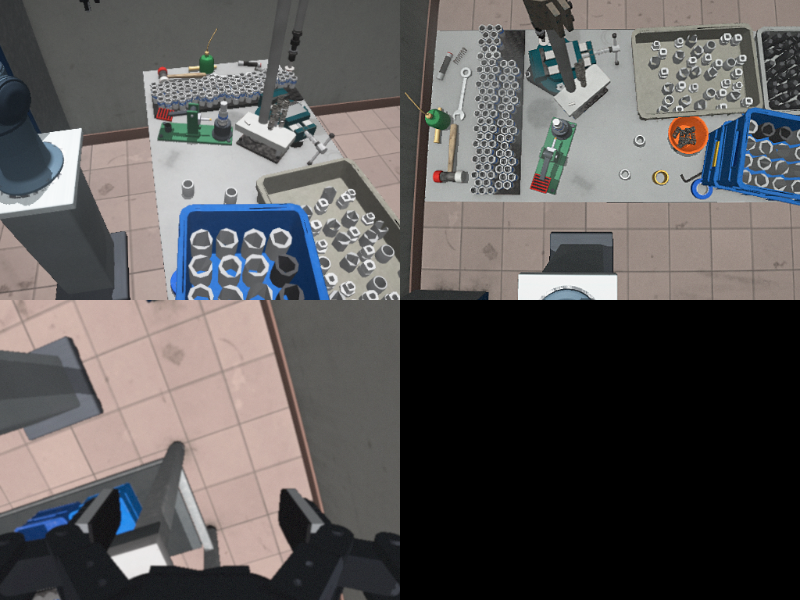

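The gripper is off to the left, outside the top view. In the top view, the fixture is near (555,155) of the mosaic, with the red pedal at (540,185). A gold ring at (660,177) is probably the bronze sleeve, and the two grey sleeves are at (640,140) and (625,174). I'll enlarge it.

```bash
python3 - <<'E'
import cv2,numpy as np,pickle
d=pickle.load(open("c0.pkl","rb"))
t=d["top"]["pixels"][0:260,120:420];s=d["side"]["pixels"][70:270,180:440]
cv2.imwrite("pics/b.png",cv2.resize(t,None,fx=2.3,fy=2.3,interpolation=2)[:,:,::-1])
cv2.imwrite("pics/c.png",cv2.resize(s,None,fx=3,fy=3,interpolation=2)[:,:,::-1])
E
```

```text
(no output)
```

View pics/b.png

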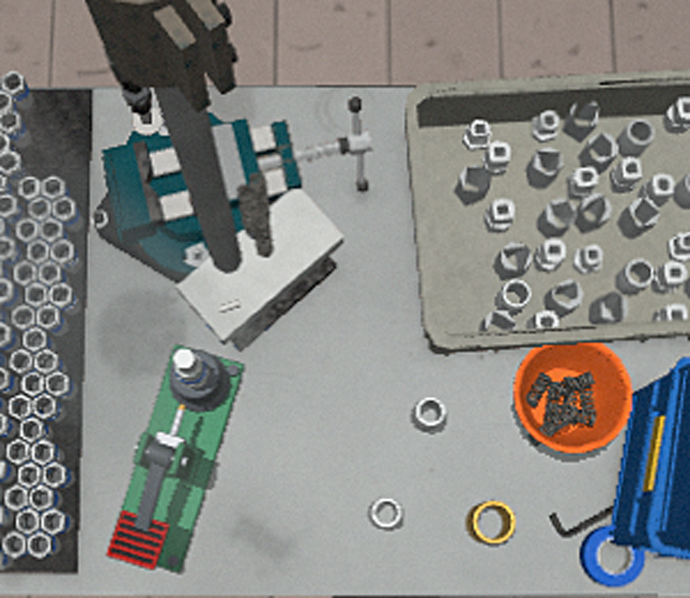

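View pics/c.png

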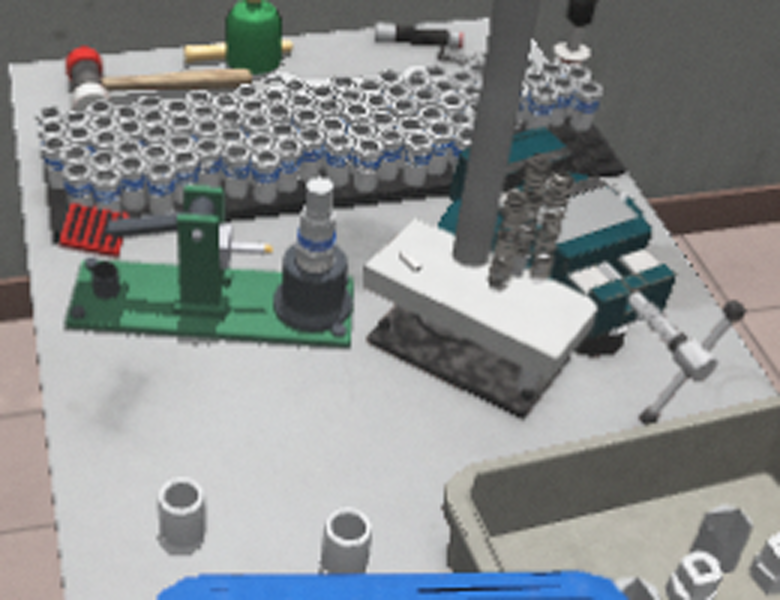

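The top crop shows the coupling top at about (184,358) and the pedal at (138,540). The bronze ring is at (492,523), and the grey sleeves are at (430,412) and (386,514). A white machine with a tall column stands behind the coupling and has to be avoided.

```bash
cat > h.py <<'E'
import cv2,numpy as np
def ray(c,uv):
    p=cv2.undistortPoints(np.array([[uv]],float),c["mtx"],np.array(c["distortion"],float))[0,0]
    E=np.array(c["extrinsics"]);return E[:3,3],E[:3,:3]@np.array([p[0],-p[1],-1.])
def onz(c,uv,z):
    o,d=ray(c,uv);return o+d*(z-o[2])/d[2]
def tri(a,ua,b,ub):
    o1,d1=ray(a,ua);o2,d2=ray(b,ub)
    t=np.linalg.lstsq(np.c_[d1,-d2],o2-o1,rcond=None)[0]
    p,q=o1+d1*t[0],o2+d2*t[1];return (p+q)/2,np.linalg.norm(p-q)
def proj(c,P):
    E=np.array(c["extrinsics"]);q=(np.array(P)-E[:3,3])@E[:3,:3]
    return cv2.projectPoints(np.array([[q[0],-q[1],-q[2]]]),np.zeros(3),np.zeros(3),c["mtx"],np.array(c["distortion"],float))[0].ravel()
def mask(c,lo,hi):
    return cv2.inRange(cv2.cvtColor(c["pixels"],cv2.COLOR_RGB2HSV),lo,hi)
def blobs(m,amin=40):
    n,l,s,ce=cv2.connectedComponentsWithStats(m);return [(s[i].tolist(),ce[i].round(1).tolist()) for i in range(1,n) if s[i,4]>=amin],l
E
python3 - <<'E'
import pickle;from h import *
d=pickle.load(open("c0.pkl","rb"));T,S=d["top"],d["side"]
f=lambda x,y:(120+(x+.5)/2.3-.5,(y+.5)/2.3-.5)
g=lambda x,y:(180+(x+.5)/3-.5,70+(y+.5)/3-.5)
print("bronze blobs",blobs(mask(T,(15,90,90),(30,255,255)))[0])
m=mask(T,(15,80,80),(32,255,255))[210:245,315:355]
c=max(cv2.findContours(m,0,1)[0],key=cv2.contourArea);e=cv2.fitEllipse(c);print(e)
print("bronze outer",onz(T,(e[0][0]+315,e[0][1]+210),.048))
print("red",blobs(mask(T,(0,150,80),(6,255,255)))[0])
print("ctop top",onz(T,f(184,357),.139),"side",onz(S,g(320,183),.139),tri(T,f(184,357),S,g(320,183)))
print("base green corners",[onz(T,f(*p),.01).round(3).tolist() for p in((245,360),(185,574),(178,345),(107,555))])
print("side green corners",[onz(S,g(*p),.01).round(3).tolist() for p in((68,325),(352,338))])
print("greys",onz(T,f(430,411),.041),onz(T,f(386,513),.041))
print("col base",tri(T,f(228,268),S,g(470,262)))
print("box corners",tri(T,f(303,192),S,g(597,300)),tri(T,f(225,340),S,g(366,268)),tri(T,f(343,238),S,g(555,355)))
for n in("side","top"):print(n,[ (z,proj(d[n],(.217,.613,z)).round(0)) for z in(.3,)])
from station import r;print(r.grip_point_offset)
E
```

```text
bronze blobs [([6, 118, 34, 34, 102], [24.8, 137.7]), ([43, 164, 8, 19, 81], [47.3, 174.2]), ([400, 181, 9, 32, 121], [404.0, 196.5]), ([323, 218, 21, 18, 148], [333.6, 226.8])]
((18.30313491821289, 16.608701705932617), (17.436847686767578, 20.56377410888672), 91.01522064208984)
bronze outer [ 0.46156165 -0.29518469  0.048     ]
red [([42, 219, 11, 14, 114], [46.8, 225.5]), ([167, 225, 26, 22, 215], [179.3, 236.0])]
ctop top [0.61977587 0.02269732 0.139     ] side [0.62018273 0.02772752 0.139     ] (array([0.61867262, 0.02206443, 0.14350426]), np.float64(0.00025898977984133934))
base green corners [[0.644, -0.028, 0.01], [0.404, 0.036, 0.01], [0.661, 0.048, 0.01], [0.425, 0.122, 0.01]]
side green corners [[0.41, 0.039, 0.01], [0.643, -0.021, 0.01]]
greys [ 0.58189812 -0.23207058  0.041     ] [ 0.47101545 -0.18347662  0.041     ]
col base (array([ 0.73616503, -0.01367457,  0.07186964]), np.float64(0.00848925468303856))
box corners (array([ 0.81220578, -0.09385532,  0.09013353]), np.float64(0.004523487964907365)) (array([ 0.6515587 , -0.01163382,  0.07844628]), np.float64(0.0006929831759613903)) (array([ 0.76316138, -0.13641348,  0.08174045]), np.float64(0.002197782376715604))
side [(0.3, array([115., -10.]))]
top [(0.3, array([-132.,  352.]))]
0.0539
```

The coupling is at about (0.620, 0.023), the fixture yaw is about -15.5°, and the bronze sleeve is at about (0.462, -0.295). The column is about 12 cm behind the coupling. I'll move over the sleeve at safe height.

Request:
{"fn": "arm_command", "kwargs": {
  "rows": [1,0.132,-0.144,0,0,0,0,1,0.132,-0.144,0,0,0,0,1,0.132,-0.144,0,0,0,0,1,0.132,-0.144,0,0,0,0,1,0.132,-0.144,0,0,0,0,1,0.132,-0.144,0,0,0,0,1,0.132,-0.144,0,0,0,0,1,0,-0.19,0,0,0,0,1,0,-0.19,0,0,0,0,1,0,-0.19,0,0,0,0,1,0,-0.19,0,0,0,0,1,0,-0.19,0,0,0,0]
}}

```text
time_s: 1.35
eef_pos: [0.4471, 0.1216, 0.3037]
orientation: [[-0.943, 0.333, 0.0], [0.333, 0.943, -0.0], [-0.0, -0.0, -1.0]]
wrist_force: [1.3, -0.6, -0.3]
opening: 1.001
grip_force: 0.0
```

Request:
{"fn": "arm_command", "kwargs": {
  "rows": [1,0,-0.19,0,0,0,0,1,0,-0.19,0,0,0,0,1,0,-0.19,0,0,0,0,1,0,-0.19,0,0,0,0,1,0,-0.19,0,0,0,0,1,0,-0.19,0,0,0,0,1,0,-0.19,0,0,0,0,1,0.04,-0.19,0,0,0,0,1,0,0,-0.16,0,0,0,1,0,0,0,0,0,0]
}}

```text
time_s: 2.35
eef_pos: [0.4553, -0.256, 0.2587]
orientation: [[-0.942, 0.335, -0.008], [0.335, 0.942, 0.007], [0.01, 0.004, -1.0]]
wrist_force: [-0.6, 1.1, -1.3]
opening: 0.996
grip_force: 0.0
```

```bash
python3 - <<'E'
import pickle;from h import *
from station import r
s=r.sense();print(s["time_s"],s["eef_pos"],s["joint_pos"].round(1),s["orientation"].round(3).tolist())
c=r.read_camera("wrist");pickle.dump(c,open("w1.pkl","wb"))
bl,_=blobs(mask(c,(12,80,70),(34,255,255)));print(bl)
cv2.imwrite("pics/w1.png",c["pixels"][:,:,::-1])
print("pred",proj(c,(.4616,-.2952,.048)))
d=pickle.load(open("c0.pkl","rb"))
for z in(.08,.3,.5,.7):print(z,((proj(d["top"],(.736,-.014,z))-[120,0])*2.3).round(), ((proj(d["side"],(.736,-.014,z))-[180,70])*3).round())
E
```

```text
2.35 [ 0.45534654 -0.25600834  0.25869477] [ -41.8   -0.2  109.8    0.    71.  -112.2] [[-0.942, 0.335, -0.008], [0.335, 0.942, 0.007], [0.01, 0.004, -1.0]]
[([186, 165, 54, 60, 1927], [212.8, 196.2]), ([140, 298, 102, 45, 714], [193.3, 312.5]), ([41, 370, 24, 14, 243], [53.5, 377.6])]
pred [215.10552216 200.46707546]
0.08 [228. 261.] [465. 255.]
0.3 [204. 177.] [508.  13.]
0.5 [166.  42.] [ 560. -290.]
0.7 [  86. -240.] [ 622. -697.]
```

View pics/w1.png

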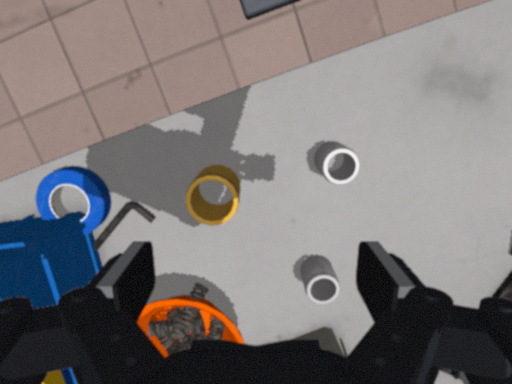

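The wrist view shows the bronze sleeve rim centred near (213,199). The grey sleeves are to its right, at (340,165) and (322,290). I'll centre over it, lower partway and measure again.

Request:
{"fn": "arm_command", "kwargs": {
  "rows": [1,0.02,-0.155,0,0,0,0,1,0,0,-0.16,0,0,0,1,0,0,-0.16,0,0,0,1,0,0,0,0,0,0,1,0,0,0,0,0,0,1,0,0,0,0,0,0]
}}

```text
time_s: 3.0
eef_pos: [0.464, -0.296, 0.1871]
orientation: [[-0.943, 0.332, 0.004], [0.332, 0.943, -0.003], [-0.005, -0.002, -1.0]]
wrist_force: [-0.2, 0.1, 0.4]
opening: 1.0
grip_force: 0.0
```

```bash
python3 - <<'E'
import pickle;from h import *
from station import r
s=r.sense();print(s["time_s"],s["eef_pos"])
c=r.read_camera("wrist")
m=mask(c,(12,70,50),(34,255,255));bl,l=blobs(m,300);print(bl)
cv2.imwrite("pics/w2.png",c["pixels"][:,:,::-1])
T=r.read_camera("top");m=mask(T,(15,80,80),(32,255,255));print("top",blobs(m,80)[0])
E
```

```text
3.0 [ 0.46402428 -0.2959508   0.18714127]
[([217, 151, 71, 81, 3235], [252.5, 194.0]), ([152, 325, 107, 27, 796], [200.9, 334.3])]
top [([6, 118, 36, 34, 120], [26.0, 138.7]), ([43, 164, 9, 19, 99], [47.3, 174.1]), ([400, 181, 9, 32, 124], [404.0, 196.3])]
```

View pics/w2.png

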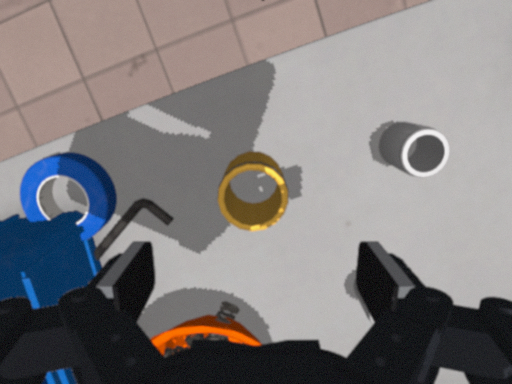

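The rim's outer edge runs from column 218 to 288 and its bottom edge is at row 231, so its centre is at about (253,197).

```bash
python3 - <<'E'
from h import *
from station import r
s=r.sense();print(s["eef_pos"])
c=r.read_camera("wrist")
print([onz(c,p,.048).round(4).tolist() for p in((253,197),(218,197),(288,197),(253,231))])
m=mask(c,(12,70,50),(34,255,255))
# inner hole of the rim
cs,h=cv2.findContours(m,cv2.RETR_CCOMP,1)
for k,q in zip(cs,h[0]):
    if len(k)>20:print(cv2.contourArea(k),q[3],cv2.fitEllipse(k))
# half of outer contour below the widest row fitted as circle on plane
o=max(cs,key=cv2.contourArea).reshape(-1,2);o=o[o[:,1]>195]
P=np.array([onz(c,p,.048)[:2] for p in o])
A=np.c_[2*P,np.ones(len(P))];x=np.linalg.lstsq(A,(P**2).sum(1),rcond=None)[0];print(x[:2],np.sqrt(x[2]+x[:2]@x[:2]))
E
```

```text
[ 0.4638366  -0.29605467  0.18682335]
[[0.4597, -0.2977, 0.048], [0.4523, -0.3187, 0.048], [0.467, -0.2767, 0.048], [0.4816, -0.3055, 0.048]]
667.5 -1 ((204.4977569580078, 339.83795166015625), (25.06479835510254, 90.09065246582031), 91.22687530517578)
4278.0 -1 ((252.8354034423828, 192.4066619873047), (69.19839477539062, 79.04033660888672), 1.9227596521377563)
1187.5 53 ((252.97421264648438, 186.6335906982422), (33.001243591308594, 46.1883544921875), 92.44818115234375)
[ 0.46050529 -0.29827948] 0.022162552987200018
```

Request:
{"fn": "arm_command", "kwargs": {
  "rows": [1,-0.014,-0.006,0,0,0,0,1,0,0,-0.12,0,0,0,1,0,0,-0.12,0,0,0,1,0,0,-0.1,0,0,0,1,0,0,-0.03,0,0,0,1,0,0,0,0,0,0,1,0,0,0,0,0,0,1,0,0,0,0,0,0,1,0,0,0,0,0,0]
}}

```text
time_s: 4.05
eef_pos: [0.4598, -0.2975, 0.0928]
orientation: [[-0.943, 0.333, 0.002], [0.333, 0.943, -0.002], [-0.002, -0.001, -1.0]]
wrist_force: [0.2, 0.4, -0.0]
opening: 0.998
grip_force: 0.0
```

Request:
{"fn": "arm_command", "kwargs": {
  "rows": [1,0,0,-0.024,0,0,0,-0.3,0,0,0,0,0,0,-1,0,0,0,0,0,0,-1,0,0,0,0,0,0,-1,0,0,0,0,0,0,-1,0,0,0,0,0,0,-1,0,0,0,0,0,0,-1,0,0,0,0,0,0,-1,0,0,0,0,0,0,-1,0,0,0,0,0,0],
  "squeeze": 40
}}

```text
time_s: 5.05
eef_pos: [0.4593, -0.297, 0.0856]
orientation: [[-0.943, 0.333, 0.0], [0.333, 0.943, -0.0], [-0.0, -0.0, -1.0]]
wrist_force: [1.0, -1.0, 1.0]
opening: 0.522
grip_force: 41.0
```

Gripped at about 46 mm. Next I'll lift and go to a viewing standoff beside the coupling.

Request:
{"fn": "arm_command", "kwargs": {
  "rows": [-1,0,0,0.06,0,0,0,-1,0,0,0.15,0,0,0,-1,0,0,0.2,0,0,0,-1,0,0,0.2,0,0,0,-1,0,0,0.15,0,0,0,-1,0,0,0.06,0,0,0.044,-1,0.03,0.1,0,0,0,0,-1,0.06,0.18,0,0,0,0,-1,0.06,0.18,0,0,0,0,-1,0.06,0.18,0,0,0,0,-1,0.06,0.18,0,0,0,0,-1,0.03,0.1,0,0,0,0]
}}

```text
time_s: 6.25
eef_pos: [0.5341, -0.0637, 0.2909]
orientation: [[-0.964, 0.265, -0.0], [0.265, 0.964, 0.001], [0.0, 0.001, -1.0]]
wrist_force: [-0.3, -0.3, -1.7]
opening: 0.516
grip_force: 41.3
```

Request:
{"fn": "arm_command", "kwargs": {
  "rows": [-1,0,0,0,0,0,0,-1,0,0,0,0,0,0,-1,0,0,0,0,0,0,-1,0,0,0,0,0,0]
}}

```text
time_s: 6.65
eef_pos: [0.5339, -0.068, 0.2905]
orientation: [[-0.963, 0.269, -0.0], [0.269, 0.963, -0.0], [0.0, -0.0, -1.0]]
wrist_force: [0.2, -0.0, -1.7]
opening: 0.522
grip_force: 41.3
```

```bash
python3 - <<'E'
import pickle;from h import *
from station import r
s=r.sense();print(s["time_s"],s["eef_pos"],s["opening"],s["orientation"].round(3).tolist())
d={n:r.read_camera(n) for n in("wrist","top","side")};pickle.dump(d,open("c3.pkl","wb"))
print("pred ctop",proj(d["wrist"],(.62,.024,.139)),"nest",proj(d["wrist"],(.62,.024,.062)))
a=cv2.resize(d["side"]["pixels"][70:220,180:340],(320,300),interpolation=2)
b=cv2.resize(d["top"]["pixels"][100:260,120:320],(375,300),interpolation=2)
w=d["wrist"]["pixels"]
o=np.zeros((300,95+400-375,3),np.uint8)
cv2.imwrite("pics/d.png",w[:,:,::-1]);cv2.imwrite("pics/e.png",np.hstack([a,b])[:,:,::-1])
E
```

```text
6.65 [ 0.53385214 -0.06800862  0.29046891] 0.5216504928650094 [[-0.963, 0.269, -0.0], [0.269, 0.963, -0.0], [0.0, -0.0, -1.0]]
pred ctop [409.85745758 273.35589423] nest [375.09660259 232.22793063]
```

View pics/d.png

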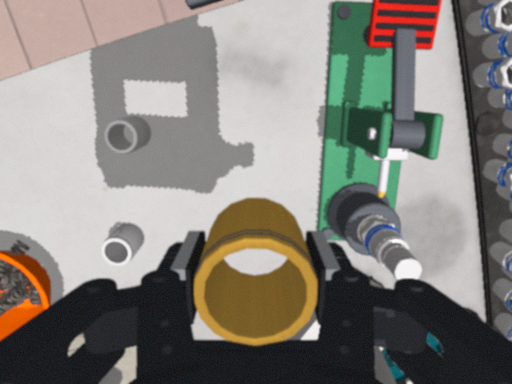

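The wrist view shows the sleeve held upright. The coupling top is at about (408,269), and the nest is around (364,222). I'll measure both on their planes, along with the held rim.

```bash
python3 - <<'E'
import pickle;from h import *
d=pickle.load(open("c3.pkl","rb"));W=d["wrist"]
hsv=cv2.cvtColor(W["pixels"],cv2.COLOR_RGB2HSV)
m=np.zeros((384,512),np.uint8);roi=(slice(245,295),slice(380,435))
m[roi]=cv2.inRange(hsv,(0,0,215),(180,40,255))[roi];bl,l=blobs(m,30);print(bl)
print("ctop wrist",[onz(W,b[1],.139).round(4).tolist() for b in bl])
def circ(P):
    A=np.c_[2*P,np.ones(len(P))];x=np.linalg.lstsq(A,(P**2).sum(1),rcond=None)[0];return x[:2].round(4),np.sqrt(x[2]+x[:2]@x[:2])
# nest rim: dark left/upper edge
g=cv2.cvtColor(W["pixels"],cv2.COLOR_RGB2GRAY)
print(g[215,318:345].tolist(),W["pixels"][215,322:340].tolist())
# held sleeve rim
mb=mask(W,(12,70,50),(34,255,255));c=max(cv2.findContours(mb,0,1)[0],key=cv2.contourArea).reshape(-1,2)
lo=c[(c[:,1]>295)]
for z in(.248,.252,.256):print(z,circ(np.array([onz(W,p,z)[:2] for p in lo])))
print("green edge",[onz(W,p,.01).round(4).tolist() for p in((333,30),(319,230))])
red=mask(W,(0,150,80),(6,255,255));print(blobs(red,200)[0],blobs(mask(d["top"],(0,150,80),(6,255,255)))[0])
T=d["top"];print("ctop top-cam px"); gt=cv2.cvtColor(T["pixels"],cv2.COLOR_RGB2GRAY);print(gt[148:165,190:212])
rt=blobs(mask(T,(0,150,80),(6,255,255)))[0];print([onz(T,q[1],.083).round(4).tolist() for q in rt])
E
```

```text
[([395, 259, 27, 20, 422], [408.1, 269.2])]
ctop wrist [[0.6162, 0.0232, 0.139]]
[97, 93, 113, 125, 129, 118, 102, 88, 77, 64, 62, 61, 61, 62, 66, 61, 65, 59, 53, 45, 40, 42, 40, 44, 43, 44, 43] [[81, 156, 114], [72, 143, 107], [65, 123, 93], [57, 106, 78], [55, 90, 71], [51, 72, 61], [57, 64, 64], [60, 61, 67], [58, 62, 65], [60, 63, 66], [64, 66, 71], [60, 61, 66], [63, 65, 68], [56, 59, 64], [50, 54, 56], [45, 44, 48], [40, 40, 40], [42, 43, 41]]
0.248 (array([ 0.5376, -0.0702]), np.float64(0.023407899442218806))
0.252 (array([ 0.5351, -0.0696]), np.float64(0.022570162972941787))
0.256 (array([ 0.5326, -0.0689]), np.float64(0.021732426503665747))
green edge [[0.4312, 0.0361, 0.01], [0.6269, -0.0226, 0.01]]
[([367, 0, 74, 49, 1723], [401.0, 22.2])] [([42, 219, 11, 14, 116], [46.9, 225.5])]
ctop top-cam px
[[139 137 135 138 138 136 137 140 138 104  65  72 107 144 157 152 149 142
  146 140 139 140]
 [137 134 135 136 135 137 138 139 123  77  65  87 131 155 158 153 150 148
  151 147 145 148]
 [135 134 136 136 138 136 137 138 108  65  65  91 146 164 160 158 157 151
  153 149 152 148]
 [
[... 625 characters left out ...]
 159
  161 163 164 168]
 [135 134 137 139 119  77  57  60  67 113 147 150 152 151 152 157 161 156
  162 159 162 166]
 [137 132 138 133 106  51  62  55  93 135 149 145 146 147 149 151 152 152
  157 157 159 158]
 [136 138 145 131  86  52  58  59  96 138 145 141 144 142 143 148 149 151
  151 152 155 156]
 [138 138 136 111  53  58  60  63 113 133 139 133 137 142 142 144 144 141
  144 146 148 151]
 [140 141 130  93  56  66  63  63 106 140 135 134 134 138 134 139 139 142
  142 143 146 146]
 [136 141 113  66  64  58  58  74 107 136 132 130 133 134 135 132 137 137
  138 139 142 144]
 [142 133  98  54  55  63  61  94 126 131 132 130 128 136 131 131 134 134
  139 133 141 138]]
[[0.4601, 0.395, 0.083]]
```

View pics/e.png

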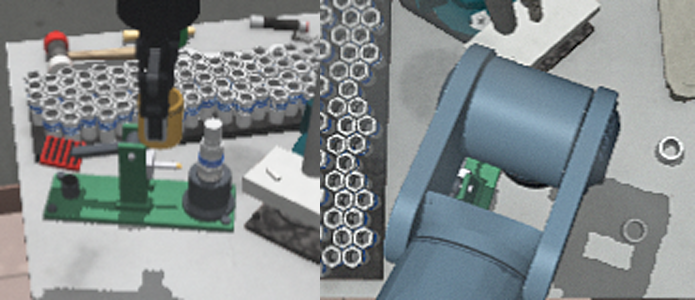

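In the side view, the sleeve is upright and the coupling is clear of it. The wrist and top estimates differ by about 4 mm in x. The side camera measures relative x directly, so I'll hover just above the coupling and check there.

Request:
{"fn": "arm_command", "kwargs": {
  "rows": [-1,0.06,0.07,0,0,0,0,-1,0.12,0.12,0,0,0,0,-1,0.1,0.12,0,0,0,0,-1,0.05,0.06,0,0,0,0,-1,0,0,-0.1,0,0,0,-1,0,0,-0.08,0,0,0,-1,0,0,0,0,0,0,-1,0,0,0,0,0,0,-1,0,0,0,0,0,0,-1,0,0,0,0,0,0]
}}

```text
time_s: 7.8
eef_pos: [0.6173, 0.0253, 0.2471]
orientation: [[-0.963, 0.268, 0.003], [0.268, 0.963, -0.0], [-0.003, 0.0, -1.0]]
wrist_force: [-1.1, -0.2, -0.4]
opening: 0.523
grip_force: 41.4
```

```bash
python3 - <<'E'
import pickle;from h import *
from station import r
s=r.sense();print(s["time_s"],s["eef_pos"],s["wrist_force"])
d={n:r.read_camera(n) for n in("wrist","side")};pickle.dump(d,open("c4.pkl","wb"))
a=cv2.resize(d["side"]["pixels"][80:190,230:340],(600,600),interpolation=cv2.INTER_NEAREST)
cv2.imwrite("pics/f.png",a[:,:,::-1])
S=d["side"];x,y,z=s["eef_pos"];b=z-.0856
print("pred sleeve bottom/top",proj(S,(x,y,b)),proj(S,(x,y,b+.048)))
m=mask(S,(12,70,50),(34,255,255));bl,l=blobs(m,40);print(bl)
i=max(range(len(bl)),key=lambda i:0)
M=np.zeros_like(m)
for row in range(110,150):
    c=np.where(m[row,250:330])[0]
    if len(c)>5:print(row,c.min()+250,c.max()+250,end=' | ')
c0=pickle.load(open("c0.pkl","rb"))["side"]["pixels"];g=cv2.cvtColor(c0,cv2.COLOR_RGB2GRAY)
print()
for row in range(128,170,3):print(row,g[row,270:305].tolist())
E
```

```text
7.8 [0.61729683 0.02526419 0.24709353] [-1.0588505  -0.23707184 -0.39440153]
pred sleeve bottom/top [285.88105774 123.71045152] [286.96035589 106.34670146]
[([262, 44, 12, 27, 62], [266.4, 59.4]), ([242, 85, 14, 6, 52], [248.4, 87.5]), ([247, 93, 17, 6, 59], [255.7, 95.8]), ([278, 103, 21, 27, 245], [288.3, 117.2])]
110 278 297 | 111 278 297 | 112 278 297 | 113 278 297 | 114 278 297 | 115 278 297 | 116 278 297 | 117 278 297 | 118 278 297 | 119 278 297 | 120 278 297 | 121 278 297 | 122 278 297 | 123 278 297 | 124 278 296 | 125 279 296 | 126 280 296 | 127 280 294 | 128 282 293 | 
128 [78, 78, 66, 104, 115, 116, 110, 112, 108, 126, 111, 113, 118, 116, 113, 110, 124, 66, 75, 104, 109, 113, 117, 117, 116, 113, 76, 72, 107, 107, 107, 115, 117, 116, 113]
131 [118, 113, 104, 106, 113, 117, 116, 114, 110, 68, 52, 56, 188, 234, 236, 236, 236, 236, 235, 236, 220, 120, 104, 106, 99, 78, 65, 62, 102, 110, 113, 117, 117, 113, 111]
134 [115, 111, 73, 60, 58, 61, 68, 54, 50, 51, 50, 49, 91, 106, 117, 145, 181, 183, 150, 103, 108, 61, 55, 55, 65, 65, 60, 56, 55, 61, 66, 65, 62, 54, 54]
137 [83, 63, 5
[... 1135 characters left out ...]
00, 135, 160, 163, 162, 160, 162, 163, 164, 161, 191]
158 [194, 195, 195, 197, 105, 87, 97, 104, 85, 86, 106, 123, 124, 114, 116, 116, 123, 119, 123, 101, 103, 105, 103, 101, 99, 94, 157, 163, 167, 168, 170, 149, 202, 223, 232]
161 [126, 130, 132, 131, 66, 47, 57, 70, 86, 94, 67, 64, 63, 62, 61, 63, 65, 64, 79, 83, 99, 100, 87, 70, 51, 96, 147, 156, 164, 165, 161, 115, 106, 108, 106]
164 [126, 129, 122, 111, 60, 46, 48, 45, 47, 45, 46, 49, 50, 50, 57, 59, 57, 58, 53, 46, 48, 49, 47, 48, 47, 63, 106, 116, 160, 160, 163, 116, 107, 108, 108]
167 [129, 112, 91, 78, 50, 46, 50, 50, 50, 47, 48, 50, 44, 51, 47, 50, 48, 50, 49, 51, 48, 48, 47, 46, 49, 82, 108, 106, 180, 184, 182, 183, 188, 161, 153]
```

View pics/f.png

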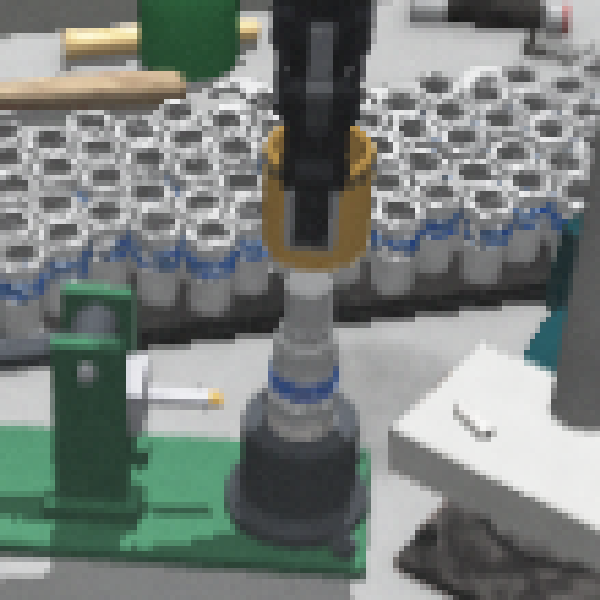

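The side view shows the sleeve right above the coupling, roughly in line with it. Next is a sub-pixel check of that alignment, plus the lateral alignment from the wrist view.

```bash
python3 - <<'E'
import pickle;from h import *
d=pickle.load(open("c4.pkl","rb"));S=d["side"];W=d["wrist"]
for row in(113,117,121,123):print(row,S["pixels"][row,275:302].astype(int).tolist() if row==117 else (S["pixels"][row,275:302,0].astype(int)-S["pixels"][row,275:302,2]).tolist())
g=cv2.cvtColor(S["pixels"],cv2.COLOR_RGB2GRAY)
for row in(134,137,139,145,147,149,165,168):print(row,g[row,272:298].tolist())
cv2.imwrite("pics/g.png",cv2.resize(W["pixels"][100:384,130:390],(550,600),interpolation=cv2.INTER_NEAREST)[:,:,::-1])
E
```

```text
113 [-1, 1, -1, 43, 62, 60, 32, 1, -2, -1, 0, -2, -3, -2, -3, -5, -1, -3, 26, 27, 36, 34, 63, 0, 0, 0, 1]
117 [[97, 97, 97], [94, 94, 94], [89, 88, 89], [103, 84, 52], [111, 88, 51], [111, 89, 52], [115, 91, 52], [96, 96, 96], [80, 79, 83], [40, 40, 42], [34, 33, 35], [34, 34, 36], [36, 38, 39], [34, 34, 36], [35, 34, 35], [75, 76, 79], [94, 96, 99], [117, 95, 57], [118, 94, 54], [118, 91, 53], [115, 92, 52], [114, 91, 52], [111, 89, 52], [113, 113, 114], [212, 214, 214], [131, 130, 132], [76, 78, 77]]
121 [-2, -1, 0, 47, 60, 61, 50, 2, -4, 0, -3, -3, -3, -3, -1, -4, 13, 62, 64, 64, 61, 60, 47, -6, -1, 0, -1]
123 [-9, -9, -18, 44, 61, 61, 49, 0, -3, -2, -2, -4, -2, -4, -2, -3, 17, 61, 61, 65, 62, 61, 35, -68, -56, -12, -16]
134 [76, 60, 64, 62, 69, 56, 52, 54, 53, 55, 92, 107, 112, 123, 135, 136, 123, 104, 113, 66, 57, 57, 66, 68, 61, 60]
137 [57, 53, 52, 53, 52, 47, 46, 47, 44, 37, 93, 103, 106, 105, 106, 106, 104, 105, 111, 49, 39, 43, 42, 42, 46, 43]
139 [38, 38, 35, 40, 34, 37, 41, 39, 43, 132, 110, 106, 105, 104, 106, 105, 104, 111, 121, 111, 108, 107, 109, 111, 116, 118]
145 [200, 202, 198, 197, 198, 200, 199, 166, 109, 101, 109, 116, 119, 115, 113, 115, 114, 112, 102, 124, 164, 171, 172, 167, 167, 165]
147 [203, 201, 200, 198, 197, 198, 197, 124, 109, 105, 107, 109, 107, 107, 107, 106, 106, 104, 107, 86, 164, 172, 173, 172, 169, 166]
149 [200, 200, 202, 200, 199, 196, 197, 106, 70, 87, 103, 106, 110, 117, 120, 119, 111, 105, 88, 91, 163, 169, 171, 168, 168, 161]
165 [114, 88, 54, 44, 47, 47, 49, 48, 47, 49, 48, 48, 48, 50, 50, 50, 50, 48, 51, 48, 46, 46, 48, 91, 126, 122]
168 [92, 82, 52, 47, 48, 47, 48, 49, 47, 48, 45, 48, 49, 50, 49, 50, 48, 50, 47, 50, 49, 49, 54, 85, 100, 109]
```

View pics/g.png

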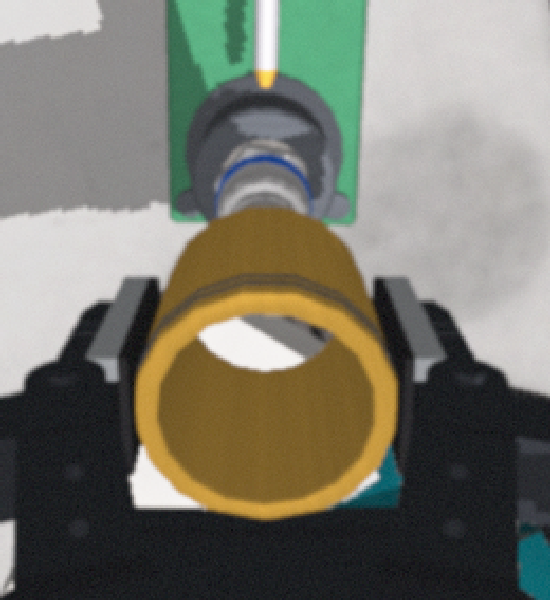

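Both views agree to within 1 mm: sleeve centre at column 267 against 264.7 for the coupling in the wrist crop, and +0.3 px in the side view. I'll apply a 0.6 mm correction in x and 0.4 mm in y, then lower to just above the collar.

Request:
{"fn": "arm_command", "kwargs": {
  "rows": [-1,-0.0024,-0.0016,-0.01,0,0,0,-1,0,0,-0.03,0,0,0,-1,0,0,-0.03,0,0,0,-1,0,0,-0.03,0,0,0,-1,0,0,-0.03,0,0,0,-1,0,0,-0.03,0,0,0,-1,0,0,-0.03,0,0,0,-1,0,0,-0.03,0,0,0,-1,0,0,-0.03,0,0,0,-1,0,0,-0.03,0,0,0,-1,0,0,0,0,0,0,-1,0,0,0,0,0,0]
}}

```text
time_s: 9.1
eef_pos: [0.6161, 0.0252, 0.1753]
orientation: [[-0.964, 0.267, -0.0], [0.267, 0.964, 0.0], [0.0, 0.0, -1.0]]
wrist_force: [-0.3, -0.6, -0.4]
opening: 0.519
grip_force: 41.4
```

```bash
python3 - <<'E'
import pickle;from h import *
from station import r
s=r.sense();print(s["time_s"],s["eef_pos"],s["wrist_force"],s["torque"])
d={n:r.read_camera(n) for n in("wrist","side")};pickle.dump(d,open("c5.pkl","wb"))
a=cv2.resize(d["side"]["pixels"][100:190,250:320],(466,600),interpolation=cv2.INTER_NEAREST)
b=cv2.resize(d["wrist"]["pixels"][120:384,190:330],(318,600),interpolation=cv2.INTER_NEAREST)
cv2.imwrite("pics/i.png",np.hstack([a,b])[:,:,::-1])
E
```

```text
9.1 [0.61605721 0.02520355 0.17526541] [-0.33788674 -0.63124697 -0.40961896] [-0.00335487  0.01743168  0.0592071 ]
```

View pics/i.png

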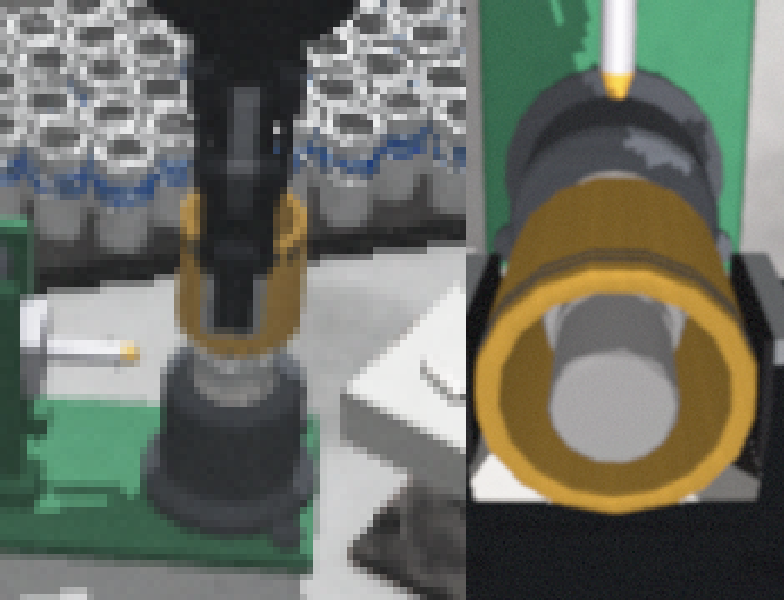

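The sleeve is around the coupling with no contact force, and both views show it centred. I'll continue lowering gently.

Request:
{"fn": "arm_command", "kwargs": {
  "rows": [-1,0,0,-0.012,0,0,0,-1,0,0,-0.012,0,0,0,-1,0,0,-0.012,0,0,0,-1,0,0,-0.012,0,0,0,-1,0,0,-0.012,0,0,0,-1,0,0,0,0,0,0]
}}

```text
time_s: 9.8
eef_pos: [0.6157, 0.0252, 0.1597]
orientation: [[-0.964, 0.267, -0.001], [0.267, 0.964, 0.0], [0.001, -0.0, -1.0]]
wrist_force: [-0.8, 0.2, -0.6]
opening: 0.517
grip_force: 41.4
```

Request:
{"fn": "arm_command", "kwargs": {
  "rows": [-1,0,0,-0.012,0,0,0,-1,0,0,-0.012,0,0,0,-1,0,0,-0.01,0,0,0,-1,0,0,0,0,0,0]
}}

```text
time_s: 10.2
eef_pos: [0.6157, 0.0252, 0.1513]
orientation: [[-0.964, 0.267, -0.001], [0.267, 0.964, 0.0], [0.001, -0.0, -1.0]]
wrist_force: [0.0, 0.0, -1.8]
opening: 0.516
grip_force: 41.4
```

Request:
{"fn": "arm_command", "kwargs": {
  "rows": [-1,0,0,-0.005,0,0,0,-1,0,0,-0.005,0,0,0,-1,0,0,0,0,0,0,-1,0,0,0,0,0,0]
}}

```text
time_s: 10.6
eef_pos: [0.6161, 0.0252, 0.1494]
orientation: [[-0.964, 0.267, 0.0], [0.267, 0.964, 0.0], [-0.0, 0.0, -1.0]]
wrist_force: [0.2, 0.4, -0.8]
opening: 0.523
grip_force: 41.4
```

Request:
{"fn": "arm_command", "kwargs": {
  "rows": [-1,0,0,-0.004,0,0,0,-1,0,0,0,0,0,0]
}}

```text
time_s: 10.8
eef_pos: [0.616, 0.0252, 0.1483]
orientation: [[-0.964, 0.267, -0.0], [0.267, 0.964, 0.0], [0.0, 0.0, -1.0]]
wrist_force: [-0.3, -1.5, -0.8]
opening: 0.518
grip_force: 41.4
```

Request:
{"fn": "arm_command", "kwargs": {
  "rows": [-1,0,0,-0.004,0,0,0,-1,0,0,0,0,0,0]
}}

```text
time_s: 11.0
eef_pos: [0.6162, 0.0252, 0.1476]
orientation: [[-0.964, 0.267, 0.0], [0.267, 0.964, -0.0], [-0.0, 0.0, -1.0]]
wrist_force: [-0.0, 0.2, 0.7]
opening: 0.522
grip_force: 41.5
```

Request:
{"fn": "arm_command", "kwargs": {
  "rows": [-1,0,0,-0.004,0,0,0,-1,0,0,0,0,0,0]
}}

```text
time_s: 11.2
eef_pos: [0.6162, 0.0252, 0.1476]
orientation: [[-0.964, 0.267, -0.0], [0.267, 0.964, -0.0], [0.0, -0.0, -1.0]]
wrist_force: [-3.1, 1.1, 6.0]
opening: 0.519
grip_force: 42.2
```

It made contact at exactly the expected height (6 N, no further descent), so it's seated. Release, then rise straight up.

Request:
{"fn": "arm_command", "kwargs": {
  "rows": [0.3,0,0,0,0,0,0,0.6,0,0,0,0,0,0,1,0,0,0,0,0,0,1,0,0,0,0,0,0,1,0,0,0,0,0,0,1,0,0,0,0,0,0,1,0,0,0.03,0,0,0,1,0,0,0.05,0,0,0,1,0,0,0.1,0,0,0,1,0,0,0.2,0,0,0,1,0,0,0.2,0,0,0,1,0,0,0,0,0,0]
}}

```text
time_s: 12.4
eef_pos: [0.6196, 0.0248, 0.3024]
orientation: [[-0.963, 0.267, 0.018], [0.267, 0.964, -0.003], [-0.018, 0.002, -1.0]]
wrist_force: [0.9, 0.1, -0.3]
opening: 0.999
grip_force: 0.0
```

```bash
python3 - <<'E'
import pickle;from h import *
from station import r
s=r.sense();print(s["time_s"],s["eef_pos"],s["wrist_force"])
d={n:r.read_camera(n) for n in("wrist","side")};pickle.dump(d,open("c6.pkl","wb"))
a=cv2.resize(d["side"]["pixels"][100:190,190:320],(650,450),interpolation=cv2.INTER_NEAREST)
cv2.imwrite("pics/j.png",a[:,:,::-1])
# red pad
for n,z in(("wrist",.083),("side",.083)):
    m=mask(d[n],(0,150,70),(6,255,255));m=cv2.morphologyEx(m,cv2.MORPH_CLOSE,np.ones((7,7)))
    for b,c in blobs(m,100)[0]:print(n,b,c,onz(d[n],c,z).round(4))
c0=pickle.load(open("c0.pkl","rb"))
m=cv2.morphologyEx(mask(c0["top"],(0,150,70),(6,255,255)),cv2.MORPH_CLOSE,np.ones((5,5)))
for b,c in blobs(m,100)[0]:print("top0",b,c,onz(c0["top"],c,.083).round(4))
S=d["side"];print("bottom/top pred",proj(S,(.6165,.0248,.062)),proj(S,(.6165,.0248,.11)))
m=mask(S,(12,70,50),(34,255,255));print(blobs(m,80)[0])
E
```

```text
12.4 [0.61959995 0.02482149 0.30240207] [ 0.87887046  0.06682045 -0.25315938]
side [200, 138, 22, 17, 256] [210.1, 146.2] [0.4393 0.0727 0.083 ]
top0 [42, 219, 11, 14, 115] [46.8, 225.4] [0.4603 0.3952 0.083 ]
top0 [167, 222, 26, 25, 383] [179.3, 235.2] [0.4391 0.0754 0.083 ]
bottom/top pred [283.58400356 156.18793603] [284.52197242 141.17502736]
[([276, 136, 20, 27, 348], [285.0, 150.5])]
```

View pics/j.png

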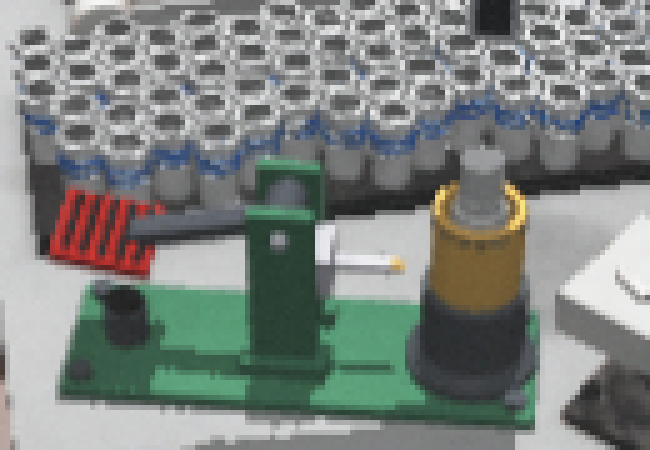

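The sleeve sits flat on the nest rim, clear of the pin. The pad centre measures (0.439, 0.074), which matches the fixture geometry (0.438, 0.074). I'll go over the pedal with the gripper shut.

Request:
{"fn": "arm_command", "kwargs": {
  "rows": [-1,-0.08,0.02,0,0,0,0,-1,-0.16,0.045,0,0,0,0,-1,-0.16,0.045,0,0,0,0,-1,-0.16,0.045,0,0,0,0,-1,-0.12,0.035,0,0,0,0,-1,-0.056,0.014,0,0,0,0,-1,0,0,-0.15,0,0,0,-1,0,0,-0.15,0,0,0,-1,0,0,-0.08,0,0,0,-1,0,0,0,0,0,0,-1,0,0,0,0,0,0,-1,0,0,0,0,0,0]
}}

```text
time_s: 13.7
eef_pos: [0.4328, 0.0761, 0.1976]
orientation: [[-0.964, 0.267, 0.002], [0.267, 0.964, -0.0], [-0.002, 0.0, -1.0]]
wrist_force: [0.2, -0.7, 0.6]
opening: 0.0
grip_force: 0.0
```

Request:
{"fn": "arm_command", "kwargs": {
  "rows": [-1,0,0,-0.06,0,0,0,-1,0,0,-0.06,0,0,0,-1,0,0,-0.03,0,0,0,-1,0,0,-0.02,0,0,0,-1,0,0,0,0,0,0]
}}

```text
time_s: 14.2
eef_pos: [0.4327, 0.0761, 0.1546]
orientation: [[-0.964, 0.267, 0.001], [0.267, 0.964, -0.0], [-0.001, 0.0, -1.0]]
wrist_force: [-1.4, -0.5, 2.4]
opening: -0.002
grip_force: 1.4
```

Request:
{"fn": "arm_command", "kwargs": {
  "rows": [-1,0.005,-0.0014,-0.016,0,0,0,-1,0.005,-0.0014,-0.016,0,0,0,-1,0.005,-0.0014,-0.016,0,0,0,-1,0.005,-0.0014,-0.016,0,0,0,-1,0.005,-0.0014,-0.016,0,0,0,-1,0,0,0,0,0,0]
}}

```text
time_s: 14.8
eef_pos: [0.439, 0.0743, 0.1341]
orientation: [[-0.964, 0.268, 0.001], [0.268, 0.964, -0.0], [-0.001, 0.0, -1.0]]
wrist_force: [-1.9, -0.2, 7.5]
opening: -0.002
grip_force: 3.7
```

Contact came at the expected height and the force is rising as expected. Continue to the stop.

Request:
{"fn": "arm_command", "kwargs": {
  "rows": [-1,0.004,-0.001,-0.012,0,0,0,-1,0.004,-0.001,-0.012,0,0,0,-1,0,0,0,0,0,0]
}}

```text
time_s: 15.1
eef_pos: [0.4415, 0.0737, 0.1286]
orientation: [[-0.964, 0.267, 0.002], [0.267, 0.964, -0.001], [-0.002, 0.0, -1.0]]
wrist_force: [-2.0, -0.9, 9.2]
opening: 0.001
grip_force: 4.6
```

Request:
{"fn": "arm_command", "kwargs": {
  "rows": [-1,0.003,-0.001,-0.008,0,0,0,-1,0,0,-0.008,0,0,0,-1,0,0,0,0,0,0]
}}

```text
time_s: 15.4
eef_pos: [0.443, 0.0732, 0.1254]
orientation: [[-0.964, 0.267, 0.005], [0.267, 0.964, -0.001], [-0.005, 0.0, -1.0]]
wrist_force: [-1.8, -1.2, 10.5]
opening: -0.001
grip_force: 5.4
```

Request:
{"fn": "arm_command", "kwargs": {
  "rows": [-1,0,0,-0.006,0,0,0,-1,0,0,0,0,0,0]
}}

```text
time_s: 15.6
eef_pos: [0.4435, 0.0731, 0.1243]
orientation: [[-0.964, 0.267, 0.006], [0.267, 0.964, -0.001], [-0.006, 0.0, -1.0]]
wrist_force: [-1.2, -2.8, 11.5]
opening: -0.002
grip_force: 5.8
```

Request:
{"fn": "arm_command", "kwargs": {
  "rows": [-1,0,0,-0.006,0,0,0,-1,0,0,0,0,0,0]
}}

```text
time_s: 15.8
eef_pos: [0.4439, 0.073, 0.1235]
orientation: [[-0.964, 0.267, 0.006], [0.267, 0.964, -0.002], [-0.006, -0.0, -1.0]]
wrist_force: [-1.5, -2.5, 16.6]
opening: 0.001
grip_force: 8.0
```

Request:
{"fn": "arm_command", "kwargs": {
  "rows": [-1,0,0,-0.006,0,0,0,-1,0,0,-0.004,0,0,0,-1,0,0,0,0,0,0,-1,0,0,0,0,0,0]
}}

```text
time_s: 16.2
eef_pos: [0.4444, 0.073, 0.1228]
orientation: [[-0.964, 0.267, 0.005], [0.267, 0.964, -0.002], [-0.006, -0.001, -1.0]]
wrist_force: [-10.0, -1.8, 33.6]
opening: -0.0
grip_force: 17.2
```

```bash
python3 - <<'E'
import pickle;from h import *
from station import r
a=pickle.load(open("c6.pkl","rb"))["side"];b=r.read_camera("side")
for c in(a,b):
    m=cv2.morphologyEx(mask(c,(0,150,70),(6,255,255)),cv2.MORPH_CLOSE,np.ones((7,7)));print(blobs(m,60)[0],blobs(mask(c,(12,70,50),(34,255,255)),200)[0])
f=np.array([.963,-.268,0]);o=np.array([.6165,.0248,0])-.095*f
for X,Z in((-.09,.083),(-.078,.052),(-.115,.083-.005),(-.1,.045)):print(X,Z,proj(b,o+X*f+[0,0,Z]))
E
```

```text
[([200, 138, 22, 17, 256], [210.1, 146.2])] [([276, 136, 20, 27, 348], [285.0, 150.5])]
[([207, 148, 20, 16, 155], [218.4, 157.3])] [([274, 136, 22, 27, 349], [285.2, 150.6])]
-0.09 0.083 [209.62671417 145.82463474]
-0.078 0.052 [215.31623799 155.49628425]
-0.115 0.078 [199.93464918 146.86944948]
-0.1 0.045 [207.01898899 157.11685465]
```

The pedal is hard on its stop: the force jumped to 34 N and the pad is about 11 rows lower in the side image, against about 10 predicted. The sleeve has not moved. Release slowly and back away.

Request:
{"fn": "arm_command", "kwargs": {
  "rows": [-1,0,0,0.02,0,0,0,-1,-0.005,0.001,0.03,0,0,0,-1,-0.005,0.002,0.03,0,0,0,-1,-0.01,0.002,0.03,0,0,0,-1,-0.01,0.002,0.04,0,0,0,-1,0,0,0.1,0,0,0,-1,0,0,0.2,0,0,0,-1,0,0,0.2,0,0,0,-1,0,0,0.1,0,0,0,-1,0,0,0,0,0,0,-1,0,0,0,0,0,0,-1,0,0,0,0,0,0]
}}

```text
time_s: 17.45
eef_pos: [0.4327, 0.0754, 0.3038]
orientation: [[-0.964, 0.267, -0.003], [0.267, 0.964, 0.0], [0.003, -0.001, -1.0]]
wrist_force: [0.7, 0.8, -0.0]
opening: -0.002
grip_force: 0.0
```

```bash
python3 - <<'E'
import pickle;from h import *
from station import r
s=r.sense();print(s["time_s"],s["eef_pos"],s["wrist_force"])
b=r.read_camera("side")
m=cv2.morphologyEx(mask(b,(0,150,70),(6,255,255)),cv2.MORPH_CLOSE,np.ones((7,7)));print(blobs(m,60)[0],blobs(mask(b,(12,70,50),(34,255,255)),200)[0])
E
```

```text
17.45 [0.43267677 0.07541174 0.30384672] [ 0.73999172  0.76640456 -0.03088248]
[([200, 138, 22, 17, 254], [210.2, 146.3])] [([276, 136, 20, 27, 342], [285.5, 150.5])]
```

The pedal is back at its rest position, the sleeve is seated, and the arm is clear.

```bash
python3 -c "
from station import r
print(r.close_job())"
```

```text
the job is handed in; nothing more can be done
None
```

The bronze sleeve is seated on the nest rim and released, the pedal was pressed to its stop and came back up, and the job is handed in; hand-in returned no verdict, and I viewed 11 pictures, one over the limit of 10.

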